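Put the donated cans away in their stock trays

ROBOT

A 6-joint arm with a two-finger parallel gripper is mounted at the origin on the work surface. World frame = base frame: x ahead of the robot, y to its left, z up, the work surface at z = 0. Lengths are in m, angles in rad, forces in N, time in s.
With the tool pointing down it reaches from about 0.3 to 0.75 m from the base axis. Payload 8.5 kg.
Tool frame: the origin (TCP) lies at the very end of the fingers, on their centre line; the grasp point (between the pads) lies 19 mm behind it; z points along the fingers, y is the line along which they close (so a half turn about z gives the same grasp; the last joint's range is limited). The gripper opens to 88 mm and grips with 3 to 60 N. Pads are 18 mm wide; open, the fingers measure 123 mm over their backs; the gripper's body (75 mm by 187 mm) begins 45 mm behind the grasp point.
Start: joints at [-1.418, 0.381, 1.297, -0, 1.464, -0.215], TCP at [0.198, -0.513, 0.239] pointing down, gripper open.
Joint ranges: [-3.11, 3.11], [-0.89, 2.33], [0.22, 2.48], [-1.42, 4.56], [0.17, 2.85], [-2.88, 2.88]. Speed limits (rad/s): [2.39, 2.39, 3.14, 3.14, 3.14, 3.14].

INTERFACE

Orientations are given as a unit quaternion [x, y, z, w].
In Python, from workcell import * gives the robot as it stands. The module is installed in compiled form; this text tells all that it offers.
- The arm moves only by the tool play_rows, never from a script. Its argument "increments" is a list of rows, each an object of numbers: "tx", "ty", "tz": the shift along the tool's x, y, z in units of 50 mm (1.0 is 50 mm); "wx", "wy", "wz": the turn, a rotation vector about the tool's x, y, z in units of 5 degrees (1.0 is 5 degrees); "gripper": the gripper's target within -1 to 1 (shut at 1, half-way at 0, fully open at -1). A call has 1 to 12 rows; each row is the pose to reach, as a shift and turn from the pose commanded when the call began, along the tool's axes at that moment; what a row does not reach only later rows make up. A row lasts 1/8 s, in which the tool goes at most 62.5 mm and 10.7 degrees, less where a joint would pass 70% of its speed; a pose out of reach is approached as far as the arm can. A call with a gripper value outside its range is refused whole. The fingers move at their own pace and stop on an object; "grip_force" is the grip in N (left out, the last holds). Time passes only in rows, so rows that repeat a pose let the fingers close. It gives the time, the measured TCP pose, the force, the opening and the grip force at its end, in the units of the state.
- read_state(): the state, without advancing time (a new reading comes with each control period).
- get_image(name): name is "scene" or "top" or "wrist"; returns the picture (384x512x3 uint8, red, green, blue); there is no depth.
- camera_info(name): a dict with "mtx" (3x3 intrinsics, pixels), "R" (3x3) and "t" (3): a world point X has camera coordinates R X + t; the wrist camera has in their place "hand_eye" (4x4, takes a point from camera to tool coordinates, whose origin is the TCP and whose axes are the flange's). Camera axes: x right, y down, z forward; pixel columns grow to the right and rows downward; lengths in m; the calibration is good to about 2 mm. A picture is of the moment at which its call begins: read the wrist's pose just before it. camera_info takes no time and is no camera call.
- close_job(): hands the job in; it is judged then, once.
The state is a dict: "t": time; "joint_positions": joint angles; "joint_velocities": joint speeds; "tau": joint torques, N m; "tcp_pos": TCP position; "tool_rot": TCP orientation; "wrist_force": force on the tool from outside, world axes, zero at the start; "wrist_torque": the same for the moment, N m; "finger_gap": opening from 0.0 (shut) to 1.0 (fully open); "gripper_force": force on a finger pad.
Only numpy, scipy, OpenCV 4.12 (cv2) and the standard library are available. Lean on these libraries where they do the work, as an engineer would, in place of code of your own. Each camera call takes 0.05 s, during which the arm holds its last target. There are 200 camera calls.

TASK

Put the four loose donated cans away: stand each one upright on the floor of the empty front place of the tray that already holds cans of its own kind (soup can, slim drink can, flat fish tins), and stack the two fish tins neatly one on the other so that they come level with the stock behind. Leave the glass jar, the oats canister and the carton where they are.

Things in the scene. Friction and masses are not known exactly. Their poses are not given: they have to be found in the camera images.
- soup_can: the loose soup can: steel food can, 66 mm diameter, 101 mm high, about 0.35 kg (varies), with a cream paper label and red stripe like all the cans here; round, so it may be gripped from any side. Origin: centre of its underside, z up along its axis. Starts standing upright on the table.
- slim_can: the loose slim drink can: aluminium, 53 mm diameter, 134 mm high, about 0.27 kg (varies), with a cream paper label and red stripe like all the cans here; round, so it may be gripped from any side. Origin: centre of its underside, z up along its axis. Starts standing upright on the table.
- fish_tin_a: one of two identical flat fish tins, 66 mm diameter, 35 mm high, about 0.14 kg (varies), flat top, with a cream paper label and red stripe like all the cans here; round, so it may be gripped from any side. Origin: centre of its underside, z up along its axis. Starts loose, standing upright on the table.
- fish_tin_b: one of two identical flat fish tins, 66 mm diameter, 35 mm high, about 0.14 kg (varies), flat top, with a cream paper label and red stripe like all the cans here; round, so it may be gripped from any side. Origin: centre of its underside, z up along its axis. Starts loose, standing upright on the table.
- tray_soup: fixed cardboard tray holding two soup cans, in one row along x (middles at x 82 and 149 mm, tops 104 mm above table, part of the tray). Origin: middle of the empty front place, on the underside; x towards the stock, y across the row. Floor 3 mm thick. Empty place 96 (x) by 90 mm inside, its walls 4 mm thick, 8 mm high; stock walls 40 mm high. Fingers have room along y, not x.
- tray_slim: fixed cardboard tray holding two slim drink cans, in one row along x (middles at x 69 and 123 mm, tops 137 mm above table, part of the tray). Origin: middle of the empty front place, on the underside; x towards the stock, y across the row. Floor 3 mm thick. Empty place 83 (x) by 77 mm inside, its walls 4 mm thick, 8 mm high; stock walls 45 mm high. Fingers have room along y, not x.
- tray_fish: fixed cardboard tray holding four fish tins in two stacks of two, in one row along x (middles at x 82 and 149 mm, tops 73 mm above table, part of the tray). Origin: middle of the empty front place, on the underside; x towards the stock, y across the row. Floor 3 mm thick. Empty place 96 (x) by 90 mm inside, its walls 4 mm thick, 8 mm high; stock walls 25 mm high. Fingers have room along y, not x.
- jar: bystander: amber glass sauce jar with white lid, 64 mm diameter, 112 mm high, standing loose among the cans. Origin: centre of its underside.
- canister: bystander: round tan oats canister with white lid, 100 mm diameter, 178 mm high, standing loose beside the trays on the right (-y). Origin: centre of its underside.
- carton: bystander: cream and brown carton lying loose beside the trays on the left (+y), 185 x 90 mm, 42 mm high. Origin: centre of its underside, x along its length.

How it is judged:
By the outcome, as a careful person would: the job done as asked, in the order asked, and still so for the second after the job is handed in, with the robot touching nothing.
It also fails if it takes over 106 s, if anything falls off the work surface, if the arm or the gripper's body presses on something with over 40 N, if the wrist force passes 120 N, or if a joint passes its speed limit or range.

## Working session

There is one attempt and no reset: what is moved stays moved. The work goes in short steps, Python scripts to look and compute and a tool call to move; the robot and the scene stay as the last step left them, time stands still between calls to the robot, and variables do not carry over. Pictures are saved under pics/ and viewed, at most 14 in all, crops included, and the job is handed in when it is done.

Besides the shell and the picture viewer there is one more tool, called after ">>>" by a JSON object that holds its "name" and its "arguments", one argument or row to a line. play_rows: Moves the arm, as the interface text tells. Its arguments: {"type":"object","properties":{"increments":{"type":"array"},"grip_force":{"type":"number"}},"required":["increments"]}

```bash
mkdir -p pics; ls; python3 - <<'E'
from workcell import *
import cv2,numpy as np
print(read_state())
for n in ("scene","top"):
    cv2.imwrite(f"pics/{n}0.png",get_image(n)[:,:,::-1])
for n in ("scene","top","wrist"): print(n,camera_info(n))
E
```

```text
pics
{'t': 0.0, 'joint_positions': array([-1.41828682e+00,  3.81216977e-01,  1.29824832e+00, -3.55723283e-05,
        1.46361745e+00, -2.15316827e-01]), 'joint_velocities': array([ 6.16959618e-05,  9.97999360e-04,  5.29165574e-04, -7.20759791e-04,
       -4.06777630e-04,  1.24928893e-04]), 'tau': array([-8.14900795e-04, -4.37932062e+01, -2.24558455e+01,  7.13631674e-02,
        3.52922094e-02, -1.13776430e-04]), 'tcp_pos': array([ 0.19771028, -0.51293317,  0.23813071]), 'tool_rot': array([ 9.83134966e-01,  1.82879971e-01,  5.71940311e-06, -7.45235168e-04]), 'wrist_force': array([-0.06133223,  0.07001225, -0.08389325]), 'wrist_torque': array([-0.05702487, -0.01256326, -0.05166192]), 'gripper_force': 0.0, 'finger_gap': 1.003396765964887}
scene {'mtx': array([[355.71560191,   0.        , 253.08852115],
       [  0.        , 355.71560191, 186.3277017 ],
       [  0.        ,   0.        ,   1.        ]]), 'R': array([[ 0.50076474,  0.86557173, -0.00450072],
       [ 0.61504316, -0.35947392, -0.70178374],
       [-0.60906206,  0.34866042, -0.71237583]]), 't': array([-0.26536531, -0.276776
[... 212 characters left out ...]
-0.99971625, -0.00225544],
       [-0.97763478, -0.0227182 , -0.20907921],
       [ 0.20896864,  0.00716304, -0.97789611]]), 't': array([-0.00219529,  0.51467263,  1.27455682])}
wrist {'mtx': array([[304.09118818,   0.        , 253.40008205],
       [  0.        , 304.09118818, 187.88107275],
       [  0.        ,   0.        ,   1.        ]]), 'hand_eye': array([[ 7.94640921e-04, -9.59424591e-01, -2.81964221e-01,
         7.09556364e-02],
       [ 9.99999684e-01,  7.71435490e-04,  1.93309948e-04,
        -2.92744930e-04],
       [ 3.20508891e-05, -2.81964285e-01,  9.59424901e-01,
        -1.45085108e-01],
       [ 0.00000000e+00,  0.00000000e+00,  0.00000000e+00,
         1.00000000e+00]])}
```

View pics/top0.png

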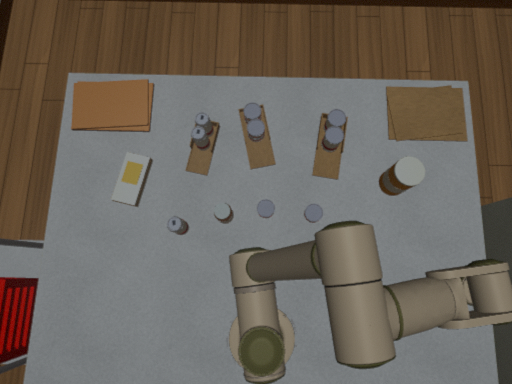

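View pics/scene0.png

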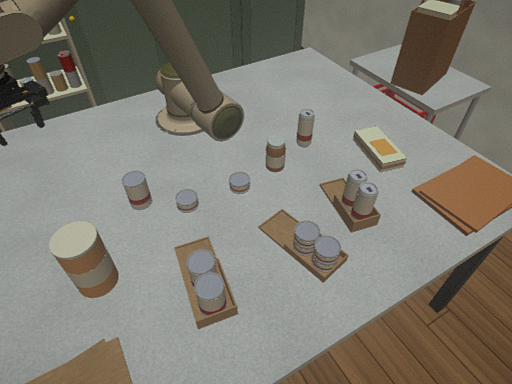

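The top view shows the slim tray (200,145), fish tray (257,135) and soup tray (330,145). It also shows the slim can (177,225), jar (223,213) and fish tins (265,208) and (313,213). The soup can is hidden by the arm there, but visible in the scene view at (137,190). Next I'll measure the lids.

```bash
cat > h.py <<'E'
from workcell import *
import cv2,numpy as np
from scipy.spatial.transform import Rotation as Ro
def cam(n,s=None):
    c=camera_info(n);K=c["mtx"]
    if n!="wrist": R,t=c["R"],c["t"]
    else:
        T=np.eye(4);T[:3,:3]=Ro.from_quat(s["tool_rot"]).as_matrix();T[:3,3]=s["tcp_pos"]
        W=np.linalg.inv(T@c["hand_eye"]);R,t=W[:3,:3],W[:3,3]
    return K,R,t
def ray(c,uv,z):
    K,R,t=c;o=-R.T@t;d=R.T@np.linalg.solve(K,[uv[0],uv[1],1.]);return o+d*(z-o[2])/d[2]
def proj(c,X):
    K,R,t=c;p=K@(R@np.asarray(X)+t);return p[:2]/p[2]
E
python3 - <<'E'
from h import *
for n,pts in (("top",[(265,208),(313,213),(177,222),(252,111),(256,128),(334,137),(337,118),(258,155),(300,250)]),("scene",[(187,195),(239,178),(134,177),(209,286)])):
    im=cv2.imread(f"pics/{n}0.png");h=cv2.cvtColor(im,cv2.COLOR_BGR2HSV)
    for p in pts: print(n,p,h[p[1],p[0]])
a=cv2.imread("pics/top0.png")[95:245,110:360];cv2.imwrite("pics/topc.png",cv2.resize(a,None,fx=3.2,fy=3.2,interpolation=cv2.INTER_CUBIC))
b=cv2.imread("pics/scene0.png")[100:330,110:390];cv2.imwrite("pics/scenec.png",cv2.resize(b,None,fx=2.6,fy=2.6,interpolation=cv2.INTER_CUBIC))
T,S=cam("top"),cam("scene")
print(ray(T,(265,208),.035),ray(T,(313,213),.035),ray(S,(187,195),.035),ray(S,(239,178),.035),"soup",ray(S,(134,177),.101))
print("slim",ray(T,(176,221),.134),ray(S,(306,113),.134))
for nm,a,b,z in(("fish",(256,128),(252,111),.073),("soup",(334,137),(337,118),.104),("slim",(199,133),(203,119),.137)): print(nm,ray(T,a,z),ray(T,b,z))
for nm,a,b,z in(("fish",(307,231),(326,246),.073),("soup",(202,262),(210,285),.104),("slim",(355,176),(367,190),.137)): print(nm,ray(S,a,z),ray(S,b,z))
E
```

```text
top (265, 208) [111  36 121]
top (313, 213) [113  34 120]
top (177, 222) [106  29 133]
top (252, 111) [108  28 119]
top (256, 128) [109  34 121]
top (334, 137) [111  35 123]
top (337, 118) [109  36 121]
top (258, 155) [ 16 103 109]
top (300, 250) [21 54 76]
scene (187, 195) [110  20 150]
scene (239, 178) [109  20 143]
scene (134, 177) [111  23 145]
scene (209, 286) [118  21 146]
[ 0.44652891 -0.00172155  0.035     ] [ 0.43241324 -0.17433449  0.035     ] [ 0.43182131 -0.17168801  0.035     ] [ 0.44610381 -0.00236769  0.035     ] soup [ 0.35064261 -0.29238733  0.101     ]
slim [0.38045832 0.29172287 0.134     ] [0.37580253 0.29457984 0.134     ]
fish [0.73600944 0.03786525 0.073     ] [0.80231665 0.05448288 0.073     ]
soup [ 0.69638208 -0.24113452  0.104     ] [ 0.76865152 -0.2531184   0.104     ]
slim [0.68816887 0.23333289 0.137     ] [0.74020433 0.22240266 0.137     ]
fish [0.74364798 0.03803844 0.073     ] [0.80551912 0.0512617  0.073     ]
soup [ 0.71187651 -0.24099323  0.104     ] [ 0.77434761 -0.25003136  0.104     ]
slim [0.69360271 0.22784769 0.137     ] [0.75013087 0.21918443 0.137     ]
```

View pics/topc.png

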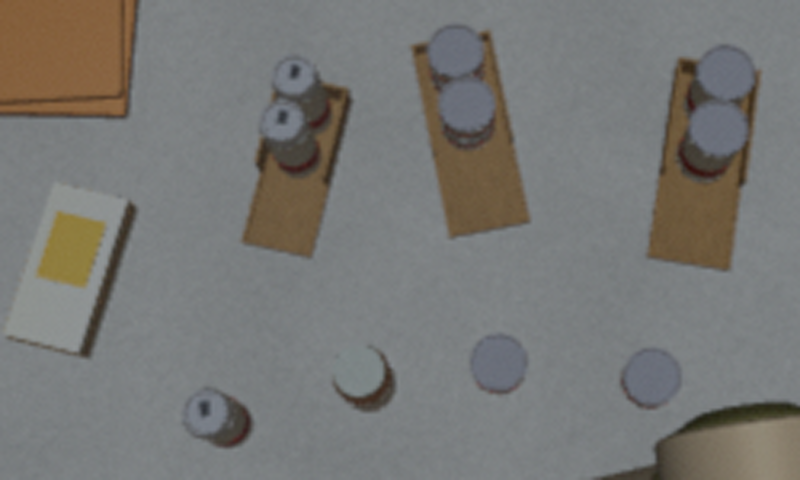

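View pics/scenec.png

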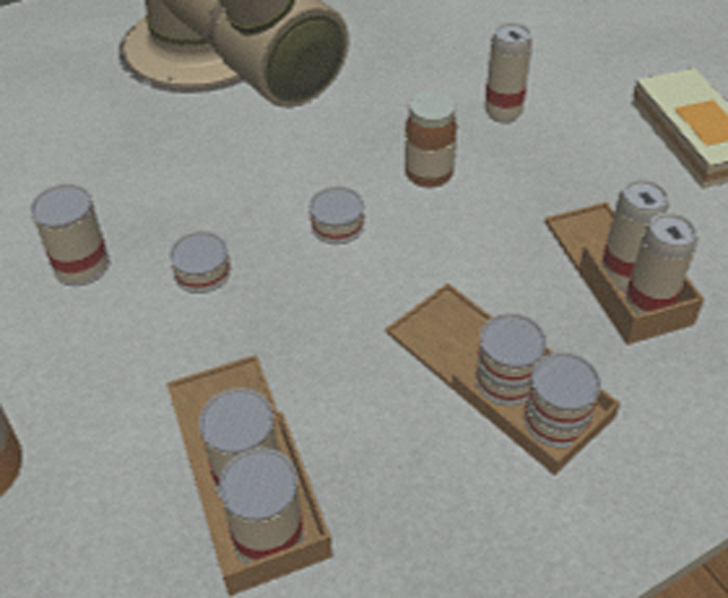

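```bash
python3 - <<'E'
from h import *
T,S=cam("top"),cam("scene")
t=lambda p,z:ray(T,(110+(p[0]+.5)/3.2-.5,95+(p[1]+.5)/3.2-.5),z)[:2]
s=lambda p,z:ray(S,(110+(p[0]+.5)/2.6-.5,100+(p[1]+.5)/2.6-.5),z)[:2]
np.set_printoptions(precision=4,suppress=True)
for nm,tp,sp,z,d,hx,hy,fr,zz in (("soup",[(718,131),(726,73)],[(238,418),(259,482)],.104,(.082,.149),.052,.049,[(647,257),(728,270)],.008),
 ("fish",[(467,104),(456,50)],[(512,341),(565,381)],.073,(.082,.149),.052,.049,[(452,238),(529,221)],.008),
 ("slim",[(284,121),(297,75)],[(642,199),(670,232)],.137,(.069,.123),.0455,.0425,[(243,242),(312,257)],.008)):
    A=[t(p,z) for p in tp];B=[s(p,z) for p in sp];F=[t(p,zz) for p in fr]
    print(nm,"lids top",*A,"scene",*B)
    for L in (A,B):
        u=(L[1]-L[0]);n=np.linalg.norm(u);u/=n;m=(L[0]+L[1])/2-u*np.mean(d)
        print("  len",n,"ang",np.degrees(np.arctan2(u[1],u[0])),"origin",m)
    w=F[0]-F[1];n=np.linalg.norm(w);w/=n;u=np.array([w[1],-w[0]])
    print("  front width",n,"(",2*hy,") ang",np.degrees(np.arctan2(u[1],u[0])),"origin",(F[0]+F[1])/2+u*hx)
print("soupcan",s((63,205),.101),"fishA",t((499,363),.035),s((337,207),.035),"fishB",t((651,377),.035),s((200,252),.035))
print("slimcan",t((208,411),.134),s((512,35),.134),"jar",t((360,370),.112),s((432,108),.112))
E
```

```text
soup lids top [ 0.7017 -0.2413] [ 0.7707 -0.2515] scene [ 0.7072 -0.2408] [ 0.7738 -0.2514]
  len 0.06973199035980147 ang -8.359278774331946 origin [ 0.6219 -0.2296]
  len 0.06740301783331755 ang -9.048074828471504 origin [ 0.6264 -0.228 ]
  front width 0.09534462622499504 ( 0.098 ) ang -8.110073372284232 origin [ 0.6247 -0.2288]
fish lids top [0.7393 0.0394] [0.8052 0.054 ] scene [0.7427 0.0375] [0.8073 0.053 ]
  len 0.06751183394183638 ang 12.441601138640676 origin [0.6594 0.0218]
  len 0.06641840475221265 ang 13.503049128905737 origin [0.6627 0.0183]
  front width 0.09288488456440754 ( 0.098 ) ang 14.203823136736201 origin [0.6594 0.0222]
slim lids top [0.6901 0.2355] [0.7435 0.2245] scene [0.6965 0.231 ] [0.7477 0.2228]
  len 0.05460202364093169 ang -11.6800640203474 origin [0.6228 0.2494]
  len 0.051810148467036674 ang -9.149549119426661 origin [0.6273 0.2422]
  front width 0.08359438479694038 ( 0.085 ) ang -11.210938406109713 origin [0.6236 0.2498]
soupcan [ 0.3568 -0.2945] fishA [ 0.4462 -0.0039] [ 0.4518 -0.0043] fishB [ 0.4343 -0.1747] [ 0.4374 -0.1752]
slimcan [0.3734 0.2957] [0.3776 0.2958] jar [0.4231 0.1433] [0.4295 0.1415]
```

```bash
cat >> h.py <<'E'
def delta(x,y,z,yaw):
    s=read_state();R=Ro.from_quat(s["tool_rot"]);a=np.radians(yaw)/2
    g=Ro.from_quat([np.cos(a),np.sin(a),0,0])
    d=R.inv().apply(np.array([x,y,z])-s["tcp_pos"])/.05
    w=np.degrees((R.inv()*g).as_rotvec())/5
    print("t%.2f"%s["t"],"tx,ty,tz",np.round(d,2),"w",np.round(w,2),"yaw",np.degrees(np.arctan2(*R.as_matrix()[[1,0],0])).round(1))
E
python3 -c "
from h import *
delta(.355,-.2935,.25,-8.5)"
```

```text
t0.10 tx,ty,tz [ 4.51 -2.97 -0.23] w [-0.02  0.    5.91] yaw 21.1
```

>>> {"name": "play_rows", "arguments": {
  "increments": [
    {"tx": 4.51,"ty": -2.97,"tz": -0.23,"wz": 5.91,"gripper": -1},
    {"tx": 4.51,"ty": -2.97,"tz": -0.23,"wz": 5.91,"gripper": -1},
    {"tx": 4.51,"ty": -2.97,"tz": -0.23,"wz": 5.91,"gripper": -1},
    {"tx": 4.51,"ty": -2.97,"tz": -0.23,"wz": 5.91,"gripper": -1},
    {"tx": 4.51,"ty": -2.97,"tz": -0.23,"wz": 5.91,"gripper": -1},
    {"tx": 4.51,"ty": -2.97,"tz": -0.23,"wz": 5.91,"gripper": -1},
    {"tx": 4.51,"ty": -2.97,"tz": -0.23,"wz": 5.91,"gripper": -1},
    {"tx": 4.51,"ty": -2.97,"tz": -0.23,"wz": 5.91,"gripper": -1}
  ]
}}

```text
invalid input
```

```bash
python3 - <<'E'
from h import *
s=read_state();im=get_image("wrist")
cv2.imwrite("pics/w1.png",im[:,:,::-1]);c=cam("wrist",s)
print(s["tcp_pos"],s["t"],"expect lid at",proj(c,[.355,-.2935,.101]))
E
```

```text
[ 0.1977116  -0.51296519  0.23821464] 0.1 expect lid at [  56.01473403 -117.19528588]
```

View pics/w1.png

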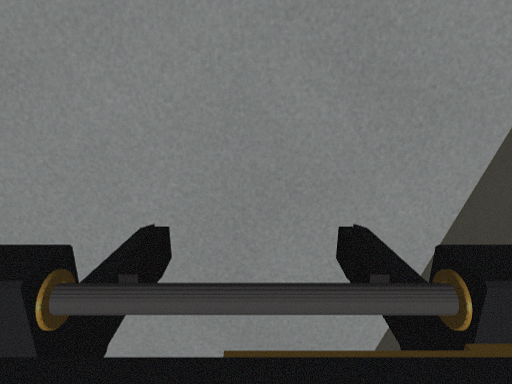

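The move was refused, so the arm is still at the start; the picture shows only bare table and the fingers at (160,225) and (347,225). I'll give every key and try again.

>>> {"name": "play_rows", "arguments": {
  "increments": [
    {"tx": 4.51,"ty": -2.97,"tz": -0.23,"wx": 0,"wy": 0,"wz": 5.91,"gripper": -1},
    {"tx": 4.51,"ty": -2.97,"tz": -0.23,"wx": 0,"wy": 0,"wz": 5.91,"gripper": -1},
    {"tx": 4.51,"ty": -2.97,"tz": -0.23,"wx": 0,"wy": 0,"wz": 5.91,"gripper": -1},
    {"tx": 4.51,"ty": -2.97,"tz": -0.23,"wx": 0,"wy": 0,"wz": 5.91,"gripper": -1},
    {"tx": 4.51,"ty": -2.97,"tz": -0.23,"wx": 0,"wy": 0,"wz": 5.91,"gripper": -1},
    {"tx": 4.51,"ty": -2.97,"tz": -0.23,"wx": 0,"wy": 0,"wz": 5.91,"gripper": -1},
    {"tx": 4.51,"ty": -2.97,"tz": -0.23,"wx": 0,"wy": 0,"wz": 5.91,"gripper": -1},
    {"tx": 4.51,"ty": -2.97,"tz": -0.23,"wx": 0,"wy": 0,"wz": 5.91,"gripper": -1}
  ],
  "grip_force": 20
}}

```text
t: 1.15
tcp_pos: [0.3542, -0.2945, 0.25]
tool_rot: [0.997, -0.075, -0.0, -0.0]
wrist_force: [-0.2, -0.2, 1.0]
finger_gap: 0.997
gripper_force: 0.0
```

```bash
cat >> h.py <<'E'
def lid(z,guess,r,save=None):
    "wrist look: centre of the grey-blue lid near guess, cast onto height z"
    s=read_state();im=get_image("wrist")[:,:,::-1].copy();c=cam("wrist",s);p=proj(c,[*guess,z])
    if save: cv2.imwrite(save,im)
    h=cv2.cvtColor(im,cv2.COLOR_BGR2HSV);m=cv2.inRange(h,(100,12,70),(130,90,255))
    m=cv2.morphologyEx(m,cv2.MORPH_OPEN,np.ones((5,5)))
    out=[]
    for k in cv2.findContours(m,cv2.RETR_EXTERNAL,cv2.CHAIN_APPROX_NONE)[0]:
        if cv2.contourArea(k)<400: continue
        (u,v),_,_=cv2.fitEllipse(cv2.convexHull(k));X=ray(c,(u,v),z);rr=[np.linalg.norm(ray(c,q[0],z)-X) for q in cv2.convexHull(k)]
        out.append((np.hypot(*(p-(u,v))),u,v,X[:2],np.mean(rr),np.std(rr)))
    print("tcp",s["tcp_pos"].round(4),"guess px",p.round(0))
    for o in sorted(out,key=lambda o:o[0])[:4]: print("px %.0f %.0f"%o[1:3],"xy",o[3].round(4),"r %.4f sd %.4f (want %.4f)"%(o[4],o[5],r))
E
python3 -c "
from h import *
lid(.101,(.355,-.2935),.033,'pics/w2.png')"
```

```text
tcp [ 0.3542 -0.2945  0.25  ] guess px [252. 172.]
px 256 172 xy [ 0.3546 -0.2975] r 0.0299 sd 0.0009 (want 0.0330)
px 144 107 xy [ 0.4323 -0.2037] r 0.0247 sd 0.0006 (want 0.0330)
px 2 119 xy [ 0.4409 -0.0675] r 0.0221 sd 0.0017 (want 0.0330)
```

View pics/w2.png

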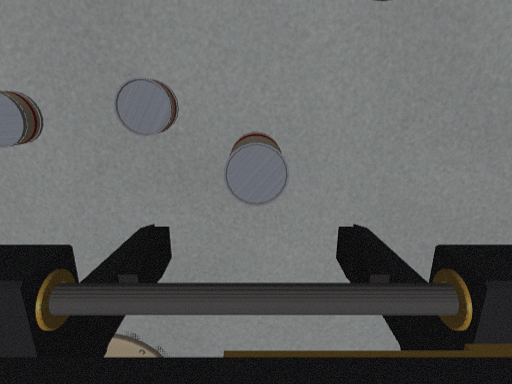

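The wrist view shows the soup can lid at (256,172), fish tin B at (146,106), and a third lid cut off at the left edge, which is tin A. I'll descend and grip the soup can.

>>> {"name": "play_rows", "arguments": {
  "increments": [
    {"tx": 0.02,"ty": 0.05,"tz": 1.2,"wx": 0,"wy": 0,"wz": 0,"gripper": -1},
    {"tx": 0.02,"ty": 0.05,"tz": 2.4,"wx": 0,"wy": 0,"wz": 0,"gripper": -1},
    {"tx": 0.02,"ty": 0.05,"tz": 3.3,"wx": 0,"wy": 0,"wz": 0,"gripper": -1},
    {"tx": 0.02,"ty": 0.05,"tz": 3.96,"wx": 0,"wy": 0,"wz": 0,"gripper": -1},
    {"tx": 0.02,"ty": 0.05,"tz": 3.96,"wx": 0,"wy": 0,"wz": 0,"gripper": -1},
    {"tx": 0.02,"ty": 0.05,"tz": 3.96,"wx": 0,"wy": 0,"wz": 0,"gripper": -1},
    {"tx": 0.02,"ty": 0.05,"tz": 3.96,"wx": 0,"wy": 0,"wz": 0,"gripper": 1},
    {"tx": 0.02,"ty": 0.05,"tz": 3.96,"wx": 0,"wy": 0,"wz": 0,"gripper": 1},
    {"tx": 0.02,"ty": 0.05,"tz": 3.96,"wx": 0,"wy": 0,"wz": 0,"gripper": 1},
    {"tx": 0.02,"ty": 0.05,"tz": 3.96,"wx": 0,"wy": 0,"wz": 0,"gripper": 1},
    {"tx": 0.02,"ty": 0.05,"tz": 3.96,"wx": 0,"wy": 0,"wz": 0,"gripper": 1}
  ],
  "grip_force": 25
}}

```text
t: 2.58
tcp_pos: [0.3556, -0.2967, 0.053]
tool_rot: [0.997, -0.074, 0.0, 0.001]
wrist_force: [-0.7, -0.5, 6.8]
finger_gap: 0.742
gripper_force: 25.0
```

>>> {"name": "play_rows", "arguments": {
  "increments": [
    {"tx": 0,"ty": 0,"tz": -0.8,"wx": 0,"wy": 0,"wz": 0,"gripper": 1},
    {"tx": 0,"ty": 0,"tz": -1.7,"wx": 0,"wy": 0,"wz": 0,"gripper": 1},
    {"tx": 0,"ty": 0,"tz": -2.54,"wx": 0,"wy": 0,"wz": 0,"gripper": 1},
    {"tx": 1,"ty": -0.4,"tz": -2.54,"wx": 0,"wy": 0,"wz": 0,"gripper": 1},
    {"tx": 2,"ty": -0.8,"tz": -2.54,"wx": 0,"wy": 0,"wz": 0,"gripper": 1},
    {"tx": 3,"ty": -1.2,"tz": -2.54,"wx": 0,"wy": 0,"wz": 0,"gripper": 1},
    {"tx": 4,"ty": -1.6,"tz": -2.54,"wx": 0,"wy": 0,"wz": 0,"gripper": 1},
    {"tx": 5.11,"ty": -2.13,"tz": -2.54,"wx": 0,"wy": 0,"wz": 0,"gripper": 1},
    {"tx": 5.11,"ty": -2.13,"tz": -2.54,"wx": 0,"wy": 0,"wz": 0,"gripper": 1},
    {"tx": 5.11,"ty": -2.13,"tz": -2.54,"wx": 0,"wy": 0,"wz": 0,"gripper": 1}
  ],
  "grip_force": 25
}}

```text
t: 3.82
tcp_pos: [0.6232, -0.2282, 0.1784]
tool_rot: [0.997, -0.074, -0.001, -0.0]
wrist_force: [0.2, 0.5, -2.8]
finger_gap: 0.74
gripper_force: 25.0
```

```bash
python3 -c "
from h import *
lid(.104,(.706,-.241),.033,'pics/w3.png')
delta(.624,-.229,.18,-8.5)"
```

```text
tcp [ 0.6232 -0.2282  0.1784] guess px [253.  79.]
px 257 79 xy [ 0.7058 -0.2437] r 0.0293 sd 0.0008 (want 0.0330)
px 260 -54 xy [ 0.781 -0.256] r 0.0393 sd 0.0023 (want 0.0330)
px 253 274 xy [ 0.5562 -0.219 ] r 0.0524 sd 0.0061 (want 0.0330)
px 253 307 xy [ 0.5252 -0.2144] r 0.0615 sd 0.0012 (want 0.0330)
t3.88 tx,ty,tz [ 0.02  0.   -0.02] w [-0.    0.02 -0.  ] yaw -8.5
```

View pics/w3.png

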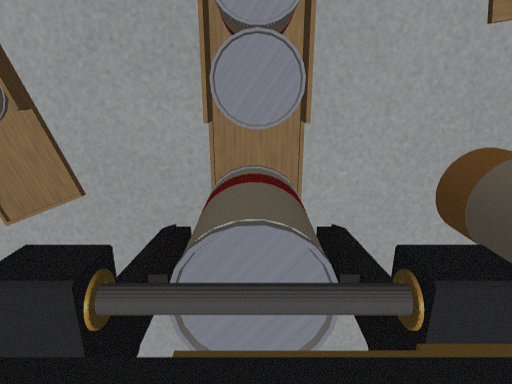

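The wrist view shows the stock can lid at (257,79) and the empty place centred near column 257. The held can is at column 254, so I'll shift about 3 mm right, lower, release and rise.

>>> {"name": "play_rows", "arguments": {
  "increments": [
    {"tx": 0.03,"ty": 0.055,"tz": 0.8,"wx": 0,"wy": 0,"wz": 0,"gripper": 1},
    {"tx": 0.03,"ty": 0.055,"tz": 1.6,"wx": 0,"wy": 0,"wz": 0,"gripper": 1},
    {"tx": 0.03,"ty": 0.055,"tz": 2.1,"wx": 0,"wy": 0,"wz": 0,"gripper": 1},
    {"tx": 0.03,"ty": 0.055,"tz": 2.35,"wx": 0,"wy": 0,"wz": 0,"gripper": 1},
    {"tx": 0.03,"ty": 0.055,"tz": 2.44,"wx": 0,"wy": 0,"wz": 0,"gripper": 1},
    {"tx": 0.03,"ty": 0.055,"tz": 2.44,"wx": 0,"wy": 0,"wz": 0,"gripper": 1},
    {"tx": 0.03,"ty": 0.055,"tz": 2.44,"wx": 0,"wy": 0,"wz": 0,"gripper": 1}
  ],
  "grip_force": 25
}}

```text
t: 4.75
tcp_pos: [0.6252, -0.2317, 0.0583]
tool_rot: [0.997, -0.074, 0.001, 0.0]
wrist_force: [0.1, -0.3, -2.6]
finger_gap: 0.739
gripper_force: 25.0
```

>>> {"name": "play_rows", "arguments": {
  "increments": [
    {"tx": 0,"ty": 0,"tz": 0.03,"wx": 0,"wy": 0,"wz": 0,"gripper": 1},
    {"tx": 0,"ty": 0,"tz": 0.03,"wx": 0,"wy": 0,"wz": 0,"gripper": 1}
  ],
  "grip_force": 25
}}

```text
t: 5.0
tcp_pos: [0.625, -0.2315, 0.0561]
tool_rot: [0.997, -0.074, 0.0, 0.0]
wrist_force: [0.9, -0.0, -2.0]
finger_gap: 0.748
gripper_force: 25.0
```

>>> {"name": "play_rows", "arguments": {
  "increments": [
    {"tx": 0,"ty": 0,"tz": 0,"wx": 0,"wy": 0,"wz": 0,"gripper": -1},
    {"tx": 0,"ty": 0,"tz": 0,"wx": 0,"wy": 0,"wz": 0,"gripper": -1},
    {"tx": 0,"ty": 0,"tz": 0,"wx": 0,"wy": 0,"wz": 0,"gripper": -1},
    {"tx": 0,"ty": 0,"tz": 0,"wx": 0,"wy": 0,"wz": 0,"gripper": -1},
    {"tx": 0,"ty": 0,"tz": -0.5,"wx": 0,"wy": 0,"wz": 0,"gripper": -1},
    {"tx": 0,"ty": 0,"tz": -1.5,"wx": 0,"wy": 0,"wz": 0,"gripper": -1},
    {"tx": 0,"ty": 0,"tz": -2.6,"wx": 0,"wy": 0,"wz": 0,"gripper": -1},
    {"tx": 0,"ty": 0,"tz": -3.8,"wx": 0,"wy": 0,"wz": 0,"gripper": -1},
    {"tx": 0,"ty": 0,"tz": -4.3,"wx": 0,"wy": 0,"wz": 0,"gripper": -1},
    {"tx": 0,"ty": 0,"tz": -4.3,"wx": 0,"wy": 0,"wz": 0,"gripper": -1},
    {"tx": 0,"ty": 0,"tz": -4.3,"wx": 0,"wy": 0,"wz": 0,"gripper": -1}
  ],
  "grip_force": 25
}}

```text
t: 6.38
tcp_pos: [0.6245, -0.2312, 0.2688]
tool_rot: [0.997, -0.074, -0.001, -0.001]
wrist_force: [-0.5, 0.7, -0.5]
finger_gap: 1.001
gripper_force: 0.0
```

```bash
python3 -c "
from h import *
lid(.104,(.625,-.2315),.033,'pics/w4.png')
delta(.375,.296,.27,-11)"
```

```text
tcp [ 0.6245 -0.2312  0.2688] guess px [253. 169.]
px 254 170 xy [ 0.6238 -0.2319] r 0.0298 sd 0.0009 (want 0.0330)
px 253 86 xy [ 0.7056 -0.2436] r 0.0294 sd 0.0006 (want 0.0330)
px 253 10 xy [ 0.7705 -0.2531] r 0.0295 sd 0.0003 (want 0.0330)
px -0 96 xy [0.7326 0.0026] r 0.0231 sd 0.0026 (want 0.0330)
t6.42 tx,ty,tz [-6.49 -9.69  0.01] w [-0.01  0.04  0.5 ] yaw -8.5
```

View pics/w4.png

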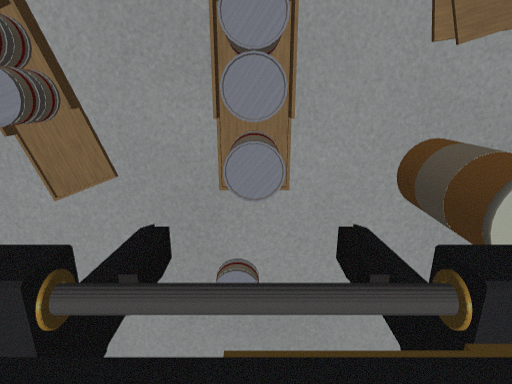

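The soup can (254,170) stands upright in line with its stock (253,86) and (253,10), 82 mm in front of it. Next is the slim can.

>>> {"name": "play_rows", "arguments": {
  "increments": [
    {"tx": -0.65,"ty": -0.97,"tz": 0,"wx": 0,"wy": 0,"wz": 0.1,"gripper": -1},
    {"tx": -1.3,"ty": -1.94,"tz": 0,"wx": 0,"wy": 0,"wz": 0.2,"gripper": -1},
    {"tx": -1.95,"ty": -2.91,"tz": 0,"wx": 0,"wy": 0,"wz": 0.3,"gripper": -1},
    {"tx": -2.6,"ty": -3.88,"tz": 0,"wx": 0,"wy": 0,"wz": 0.4,"gripper": -1},
    {"tx": -3.25,"ty": -4.85,"tz": 0,"wx": 0,"wy": 0,"wz": 0.5,"gripper": -1},
    {"tx": -3.9,"ty": -5.82,"tz": 0,"wx": 0,"wy": 0,"wz": 0.5,"gripper": -1},
    {"tx": -4.55,"ty": -6.79,"tz": 0,"wx": 0,"wy": 0,"wz": 0.5,"gripper": -1},
    {"tx": -5.2,"ty": -7.76,"tz": 0,"wx": 0,"wy": 0,"wz": 0.5,"gripper": -1},
    {"tx": -5.85,"ty": -8.73,"tz": 0,"wx": 0,"wy": 0,"wz": 0.5,"gripper": -1},
    {"tx": -6.49,"ty": -9.69,"tz": 0,"wx": 0,"wy": 0,"wz": 0.5,"gripper": -1},
    {"tx": -6.49,"ty": -9.69,"tz": 0,"wx": 0,"wy": 0,"wz": 0.5,"gripper": -1},
    {"tx": -6.49,"ty": -9.69,"tz": 0,"wx": 0,"wy": 0,"wz": 0.5,"gripper": -1}
  ],
  "grip_force": 20
}}

```text
t: 7.92
tcp_pos: [0.3753, 0.2952, 0.2699]
tool_rot: [0.995, -0.096, -0.001, 0.001]
wrist_force: [0.2, 0.9, 0.3]
finger_gap: 1.0
gripper_force: 0.0
```

```bash
python3 -c "
from h import *
lid(.134,(.375,.296),.0265,'pics/w5.png')
delta(.375,.296,.088,-11)"
```

```text
tcp [0.3753 0.2952 0.2699] guess px [252. 177.]
px 250 178 xy [0.3738 0.2979] r 0.0199 sd 0.0007 (want 0.0265)
px 493 48 xy [0.4466 0.0733] r 0.0222 sd 0.0007 (want 0.0265)
t7.97 tx,ty,tz [-0.01 -0.03  3.64] w [ 0.01  0.01 -0.01] yaw -11.0
```

View pics/w5.png

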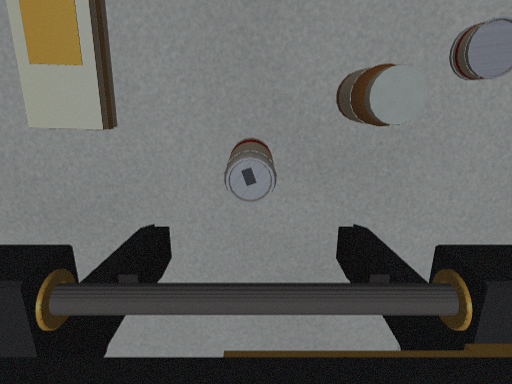

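The slim can lid is at (250,178), with the jar at (395,95) and carton at (65,60) well clear. I'll descend and grip it.

>>> {"name": "play_rows", "arguments": {
  "increments": [
    {"tx": -0.04,"ty": -0.05,"tz": 1.0,"wx": 0,"wy": 0,"wz": 0,"gripper": -1},
    {"tx": -0.04,"ty": -0.05,"tz": 2.0,"wx": 0,"wy": 0,"wz": 0,"gripper": -1},
    {"tx": -0.04,"ty": -0.05,"tz": 3.0,"wx": 0,"wy": 0,"wz": 0,"gripper": -1},
    {"tx": -0.04,"ty": -0.05,"tz": 3.64,"wx": 0,"wy": 0,"wz": 0,"gripper": -1},
    {"tx": -0.04,"ty": -0.05,"tz": 3.64,"wx": 0,"wy": 0,"wz": 0,"gripper": -1},
    {"tx": -0.04,"ty": -0.05,"tz": 3.64,"wx": 0,"wy": 0,"wz": 0,"gripper": -1},
    {"tx": -0.04,"ty": -0.05,"tz": 3.64,"wx": 0,"wy": 0,"wz": 0,"gripper": 1},
    {"tx": -0.04,"ty": -0.05,"tz": 3.64,"wx": 0,"wy": 0,"wz": 0,"gripper": 1},
    {"tx": -0.04,"ty": -0.05,"tz": 3.64,"wx": 0,"wy": 0,"wz": 0,"gripper": 1},
    {"tx": -0.04,"ty": -0.05,"tz": 3.64,"wx": 0,"wy": 0,"wz": 0,"gripper": 1},
    {"tx": -0.04,"ty": -0.05,"tz": 3.64,"wx": 0,"wy": 0,"wz": 0,"gripper": 1},
    {"tx": -0.04,"ty": -0.05,"tz": 3.64,"wx": 0,"wy": 0,"wz": 0,"gripper": 1}
  ],
  "grip_force": 20
}}

```text
t: 9.48
tcp_pos: [0.374, 0.2986, 0.0889]
tool_rot: [0.995, -0.096, 0.0, -0.0]
wrist_force: [-0.2, 1.2, 3.2]
finger_gap: 0.593
gripper_force: 20.0
```

```bash
python3 -c "
from h import *
delta(.625,.247,.24,-11)"
```

```text
t9.47 tx,ty,tz [ 5.13  0.06 -3.02] w [-0.   -0.    0.01] yaw -11.0
```

>>> {"name": "play_rows", "arguments": {
  "increments": [
    {"tx": 0,"ty": 0,"tz": -1.0,"wx": 0,"wy": 0,"wz": 0,"gripper": 1},
    {"tx": 0,"ty": 0,"tz": -2.0,"wx": 0,"wy": 0,"wz": 0,"gripper": 1},
    {"tx": 0.2,"ty": 0,"tz": -3.02,"wx": 0,"wy": 0,"wz": 0,"gripper": 1},
    {"tx": 1.2,"ty": 0.02,"tz": -3.02,"wx": 0,"wy": 0,"wz": 0,"gripper": 1},
    {"tx": 2.3,"ty": 0.04,"tz": -3.02,"wx": 0,"wy": 0,"wz": 0,"gripper": 1},
    {"tx": 3.4,"ty": 0.06,"tz": -3.02,"wx": 0,"wy": 0,"wz": 0,"gripper": 1},
    {"tx": 4.4,"ty": 0.06,"tz": -3.02,"wx": 0,"wy": 0,"wz": 0,"gripper": 1},
    {"tx": 5.13,"ty": 0.06,"tz": -3.02,"wx": 0,"wy": 0,"wz": 0,"gripper": 1},
    {"tx": 5.13,"ty": 0.06,"tz": -3.02,"wx": 0,"wy": 0,"wz": 0,"gripper": 1},
    {"tx": 5.13,"ty": 0.06,"tz": -3.02,"wx": 0,"wy": 0,"wz": 0,"gripper": 1},
    {"tx": 5.13,"ty": 0.06,"tz": -3.02,"wx": 0,"wy": 0,"wz": 0,"gripper": 1}
  ],
  "grip_force": 20
}}

```text
t: 10.85
tcp_pos: [0.6242, 0.2471, 0.2399]
tool_rot: [0.995, -0.095, -0.0, 0.0]
wrist_force: [0.1, -0.1, -2.9]
finger_gap: 0.598
gripper_force: 20.0
```

```bash
python3 -c "
from h import *
lid(.137,(.6927,.2338),.0265,'pics/w6.png')
delta(.625,.247,.24,-11)"
```

```text
tcp [0.6242 0.2471 0.2399] guess px [253. 100.]
px 248 104 xy [0.6909 0.2378] r 0.0193 sd 0.0003 (want 0.0265)
px 248 29 xy [0.7428 0.2275] r 0.0193 sd 0.0004 (want 0.0265)
px 253 283 xy [0.5306 0.2644] r 0.0474 sd 0.0044 (want 0.0265)
px 254 315 xy [0.4965 0.2707] r 0.0283 sd 0.0055 (want 0.0265)
t10.90 tx,ty,tz [ 0.01 -0.    0.  ] w [-0.    0.    0.01] yaw -10.9
```

View pics/w6.png

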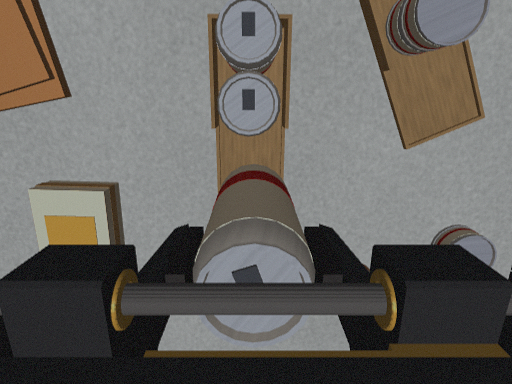

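The stock lids are at (248,104) and (248,29), about 5 px left of the held can, so I'll shift about 4 mm left and lower.

>>> {"name": "play_rows", "arguments": {
  "increments": [
    {"tx": -0.04,"ty": -0.07,"tz": 0.8,"wx": 0,"wy": 0,"wz": 0,"gripper": 1},
    {"tx": -0.04,"ty": -0.07,"tz": 1.6,"wx": 0,"wy": 0,"wz": 0,"gripper": 1},
    {"tx": -0.04,"ty": -0.07,"tz": 2.3,"wx": 0,"wy": 0,"wz": 0,"gripper": 1},
    {"tx": -0.04,"ty": -0.07,"tz": 2.75,"wx": 0,"wy": 0,"wz": 0,"gripper": 1},
    {"tx": -0.04,"ty": -0.07,"tz": 2.93,"wx": 0,"wy": 0,"wz": 0,"gripper": 1},
    {"tx": -0.04,"ty": -0.07,"tz": 2.93,"wx": 0,"wy": 0,"wz": 0,"gripper": 1},
    {"tx": -0.04,"ty": -0.07,"tz": 2.93,"wx": 0,"wy": 0,"wz": 0,"gripper": 1},
    {"tx": -0.04,"ty": -0.07,"tz": 2.93,"wx": 0,"wy": 0,"wz": 0,"gripper": 1}
  ],
  "grip_force": 20
}}

```text
t: 11.9
tcp_pos: [0.624, 0.2505, 0.0941]
tool_rot: [0.995, -0.096, 0.001, -0.0]
wrist_force: [-0.1, 0.2, -3.0]
finger_gap: 0.595
gripper_force: 20.0
```

>>> {"name": "play_rows", "arguments": {
  "increments": [
    {"tx": -0.01,"ty": -0.01,"tz": 0.03,"wx": 0,"wy": 0,"wz": 0,"gripper": 1},
    {"tx": -0.01,"ty": -0.01,"tz": 0.03,"wx": 0,"wy": 0,"wz": 0,"gripper": 1}
  ],
  "grip_force": 20
}}

```text
t: 12.15
tcp_pos: [0.6236, 0.2511, 0.0921]
tool_rot: [0.995, -0.096, 0.0, -0.0]
wrist_force: [-0.2, -0.5, -2.3]
finger_gap: 0.597
gripper_force: 20.0
```

>>> {"name": "play_rows", "arguments": {
  "increments": [
    {"tx": 0,"ty": 0,"tz": 0,"wx": 0,"wy": 0,"wz": 0,"gripper": -1},
    {"tx": 0,"ty": 0,"tz": 0,"wx": 0,"wy": 0,"wz": 0,"gripper": -1},
    {"tx": 0,"ty": 0,"tz": 0,"wx": 0,"wy": 0,"wz": 0,"gripper": -1},
    {"tx": 0,"ty": 0,"tz": 0,"wx": 0,"wy": 0,"wz": 0,"gripper": -1},
    {"tx": 0,"ty": 0,"tz": 0,"wx": 0,"wy": 0,"wz": 0,"gripper": -1},
    {"tx": 0,"ty": 0,"tz": -0.5,"wx": 0,"wy": 0,"wz": 0,"gripper": -1},
    {"tx": 0,"ty": 0,"tz": -1.5,"wx": 0,"wy": 0,"wz": 0,"gripper": -1},
    {"tx": 0,"ty": 0,"tz": -2.6,"wx": 0,"wy": 0,"wz": 0,"gripper": -1},
    {"tx": 0,"ty": 0,"tz": -3.9,"wx": 0,"wy": 0,"wz": 0,"gripper": -1},
    {"tx": 0,"ty": 0,"tz": -3.9,"wx": 0,"wy": 0,"wz": 0,"gripper": -1},
    {"tx": 0,"ty": 0,"tz": -3.9,"wx": 0,"wy": 0,"wz": 0,"gripper": -1}
  ],
  "grip_force": 15
}}

```text
t: 13.52
tcp_pos: [0.6232, 0.251, 0.2859]
tool_rot: [0.995, -0.096, -0.001, 0.0]
wrist_force: [0.2, -0.1, 0.5]
finger_gap: 1.0
gripper_force: 0.0
```

```bash
python3 -c "
from h import *
lid(.137,(.623,.251),.0265,'pics/w7.png')
delta(.449,-.004,.24,13)"
```

```text
tcp [0.6232 0.251  0.2859] guess px [253. 173.]
px 253 172 xy [0.624  0.2505] r 0.0201 sd 0.0007 (want 0.0265)
px 253 101 xy [0.6908 0.2378] r 0.0193 sd 0.0003 (want 0.0265)
px 253 38 xy [0.743  0.2276] r 0.0193 sd 0.0003 (want 0.0265)
px 450 238 xy [0.5135 0.0596] r 0.0219 sd 0.0009 (want 0.0265)
t13.57 tx,ty,tz [-2.44  5.67  0.91] w [ 0.01  0.04 -4.8 ] yaw -11.0
```

The slim can is upright, in line with its stock in column 253 and 68 mm in front of it. On to fish tin A.

>>> {"name": "play_rows", "arguments": {
  "increments": [
    {"tx": -0.4,"ty": 0.9,"tz": 0,"wx": 0,"wy": 0,"wz": -1,"gripper": -1},
    {"tx": -0.8,"ty": 1.9,"tz": 0.2,"wx": 0,"wy": 0,"wz": -2,"gripper": -1},
    {"tx": -1.2,"ty": 2.9,"tz": 0.4,"wx": 0,"wy": 0,"wz": -3,"gripper": -1},
    {"tx": -1.7,"ty": 3.9,"tz": 0.6,"wx": 0,"wy": 0,"wz": -4,"gripper": -1},
    {"tx": -2.1,"ty": 4.9,"tz": 0.8,"wx": 0,"wy": 0,"wz": -4.8,"gripper": -1},
    {"tx": -2.44,"ty": 5.67,"tz": 0.91,"wx": 0,"wy": 0,"wz": -4.8,"gripper": -1},
    {"tx": -2.44,"ty": 5.67,"tz": 0.91,"wx": 0,"wy": 0,"wz": -4.8,"gripper": -1},
    {"tx": -2.44,"ty": 5.67,"tz": 0.91,"wx": 0,"wy": 0,"wz": -4.8,"gripper": -1},
    {"tx": -2.44,"ty": 5.67,"tz": 0.91,"wx": 0,"wy": 0,"wz": -4.8,"gripper": -1}
  ],
  "grip_force": 15
}}

```text
t: 14.7
tcp_pos: [0.45, -0.0033, 0.2409]
tool_rot: [0.993, 0.114, -0.0, -0.0]
wrist_force: [-0.7, -0.7, -0.9]
finger_gap: 0.997
gripper_force: 0.0
```

```bash
python3 -c "
from h import *
lid(.035,(.449,-.004),.033,'pics/w8.png')
delta(.449,-.004,.0105,13)"
```

```text
tcp [ 0.45   -0.0033  0.2409] guess px [254. 162.]
px 254 162 xy [ 0.4489 -0.0038] r 0.0301 sd 0.0007 (want 0.0330)
px 388 203 xy [ 0.4365 -0.1747] r 0.0302 sd 0.0007 (want 0.0330)
t14.75 tx,ty,tz [-0.02  0.01  4.61] w [-0.    0.    0.02] yaw 13.1
```

View pics/w8.png

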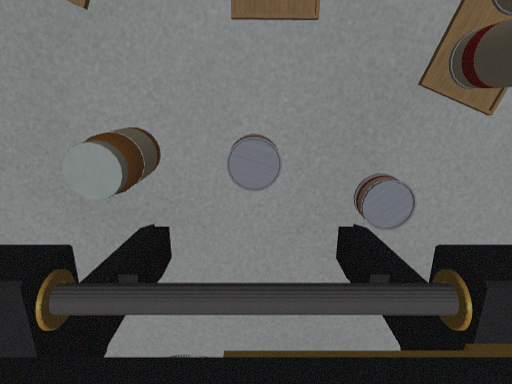

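Fish tin A is at (254,162) and B at (387,203), with the jar clear at (95,170). I'll descend and grip A low.

>>> {"name": "play_rows", "arguments": {
  "increments": [
    {"tx": -0.02,"ty": 0.01,"tz": 1.2,"wx": 0,"wy": 0,"wz": 0,"gripper": -1},
    {"tx": -0.02,"ty": 0.01,"tz": 2.4,"wx": 0,"wy": 0,"wz": 0,"gripper": -1},
    {"tx": -0.02,"ty": 0.01,"tz": 3.5,"wx": 0,"wy": 0,"wz": 0,"gripper": -1},
    {"tx": -0.02,"ty": 0.01,"tz": 4.2,"wx": 0,"wy": 0,"wz": 0,"gripper": -1},
    {"tx": -0.02,"ty": 0.01,"tz": 4.6,"wx": 0,"wy": 0,"wz": 0,"gripper": -1},
    {"tx": -0.02,"ty": 0.01,"tz": 4.6,"wx": 0,"wy": 0,"wz": 0,"gripper": -1},
    {"tx": -0.02,"ty": 0.01,"tz": 4.6,"wx": 0,"wy": 0,"wz": 0,"gripper": 1},
    {"tx": -0.02,"ty": 0.01,"tz": 4.6,"wx": 0,"wy": 0,"wz": 0,"gripper": 1},
    {"tx": -0.02,"ty": 0.01,"tz": 4.6,"wx": 0,"wy": 0,"wz": 0,"gripper": 1},
    {"tx": -0.02,"ty": 0.01,"tz": 4.6,"wx": 0,"wy": 0,"wz": 0,"gripper": 1},
    {"tx": -0.02,"ty": 0.01,"tz": 4.6,"wx": 0,"wy": 0,"wz": 0,"gripper": 1}
  ],
  "grip_force": 15
}}

```text
t: 16.12
tcp_pos: [0.4492, -0.0047, 0.012]
tool_rot: [0.994, 0.113, 0.001, 0.0]
wrist_force: [-1.0, 0.9, 6.5]
finger_gap: 0.744
gripper_force: 15.0
```

```bash
python3 -c "
from h import *
delta(.661,.021,.14,13)"
```

```text
t16.12 tx,ty,tz [ 4.25  0.45 -2.55] w [ 0.01 -0.02  0.  ] yaw 13.0
```

>>> {"name": "play_rows", "arguments": {
  "increments": [
    {"tx": 0,"ty": 0,"tz": -0.8,"wx": 0,"wy": 0,"wz": 0,"gripper": 1},
    {"tx": 0,"ty": 0,"tz": -1.8,"wx": 0,"wy": 0,"wz": 0,"gripper": 1},
    {"tx": 0.6,"ty": 0.1,"tz": -2.55,"wx": 0,"wy": 0,"wz": 0,"gripper": 1},
    {"tx": 1.6,"ty": 0.2,"tz": -2.55,"wx": 0,"wy": 0,"wz": 0,"gripper": 1},
    {"tx": 2.6,"ty": 0.3,"tz": -2.55,"wx": 0,"wy": 0,"wz": 0,"gripper": 1},
    {"tx": 3.5,"ty": 0.4,"tz": -2.55,"wx": 0,"wy": 0,"wz": 0,"gripper": 1},
    {"tx": 4.25,"ty": 0.45,"tz": -2.55,"wx": 0,"wy": 0,"wz": 0,"gripper": 1},
    {"tx": 4.25,"ty": 0.45,"tz": -2.55,"wx": 0,"wy": 0,"wz": 0,"gripper": 1},
    {"tx": 4.25,"ty": 0.45,"tz": -2.55,"wx": 0,"wy": 0,"wz": 0,"gripper": 1},
    {"tx": 4.25,"ty": 0.45,"tz": -2.55,"wx": 0,"wy": 0,"wz": 0,"gripper": 1}
  ],
  "grip_force": 15
}}

```text
t: 17.38
tcp_pos: [0.66, 0.0211, 0.1391]
tool_rot: [0.994, 0.113, -0.0, -0.0]
wrist_force: [0.5, 0.1, -2.2]
finger_gap: 0.744
gripper_force: 15.0
```

```bash
python3 -c "
from h import *
lid(.073,(.741,.0385),.033,'pics/w9.png')
delta(.661,.021,.015,13)"
```

```text
tcp [0.66   0.0211 0.1391] guess px [255.  80.]
px 254 81 xy [0.7398 0.0391] r 0.0293 sd 0.0009 (want 0.0330)
px 255 -8 xy [0.7898 0.0501] r 0.0200 sd 0.0024 (want 0.0330)
px 253 258 xy [0.613  0.0102] r 0.0497 sd 0.0010 (want 0.0330)
t17.43 tx,ty,tz [0.02 0.   2.48] w [0. 0. 0.] yaw 13.0
```

View pics/w9.png

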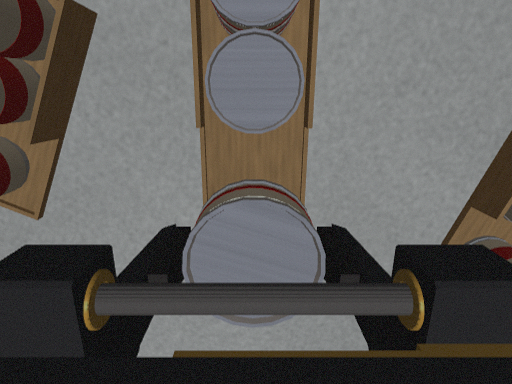

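The stock lid at (254,81) and the tray's edges line up with the held tin at column 254. I'll lower straight down.

>>> {"name": "play_rows", "arguments": {
  "increments": [
    {"tx": 0,"ty": 0,"tz": 0.8,"wx": 0,"wy": 0,"wz": 0,"gripper": 1},
    {"tx": 0,"ty": 0,"tz": 1.6,"wx": 0,"wy": 0,"wz": 0,"gripper": 1},
    {"tx": 0,"ty": 0,"tz": 2.1,"wx": 0,"wy": 0,"wz": 0,"gripper": 1},
    {"tx": 0,"ty": 0,"tz": 2.4,"wx": 0,"wy": 0,"wz": 0,"gripper": 1},
    {"tx": 0,"ty": 0,"tz": 2.46,"wx": 0,"wy": 0,"wz": 0,"gripper": 1},
    {"tx": 0,"ty": 0,"tz": 2.46,"wx": 0,"wy": 0,"wz": 0,"gripper": 1},
    {"tx": 0,"ty": 0,"tz": 2.46,"wx": 0,"wy": 0,"wz": 0,"gripper": 1},
    {"tx": 0,"ty": 0,"tz": 2.46,"wx": 0,"wy": 0,"wz": 0,"gripper": 1}
  ],
  "grip_force": 15
}}

```text
t: 18.42
tcp_pos: [0.6612, 0.0212, 0.0165]
tool_rot: [0.994, 0.113, 0.001, 0.0]
wrist_force: [-0.4, -1.0, -2.6]
finger_gap: 0.746
gripper_force: 15.0
```

>>> {"name": "play_rows", "arguments": {
  "increments": [
    {"tx": -0.02,"ty": 0,"tz": 0.025,"wx": 0,"wy": 0,"wz": 0,"gripper": 1},
    {"tx": -0.02,"ty": 0,"tz": 0.025,"wx": 0,"wy": 0,"wz": 0,"gripper": 1},
    {"tx": -0.02,"ty": 0,"tz": 0.025,"wx": 0,"wy": 0,"wz": 0,"gripper": -1},
    {"tx": -0.02,"ty": 0,"tz": 0.025,"wx": 0,"wy": 0,"wz": 0,"gripper": -1},
    {"tx": -0.02,"ty": 0,"tz": 0.025,"wx": 0,"wy": 0,"wz": 0,"gripper": -1},
    {"tx": -0.02,"ty": 0,"tz": 0.025,"wx": 0,"wy": 0,"wz": 0,"gripper": -1},
    {"tx": -0.02,"ty": 0,"tz": -0.6,"wx": 0,"wy": 0,"wz": 0,"gripper": -1},
    {"tx": -0.02,"ty": 0,"tz": -1.8,"wx": 0,"wy": 0,"wz": 0,"gripper": -1},
    {"tx": -0.02,"ty": 0,"tz": -3.0,"wx": 0,"wy": 0,"wz": 0,"gripper": -1},
    {"tx": -0.02,"ty": 0,"tz": -4.0,"wx": 0,"wy": 0,"wz": 0,"gripper": -1},
    {"tx": -0.02,"ty": 0,"tz": -4.0,"wx": 0,"wy": 0,"wz": 0,"gripper": -1},
    {"tx": -0.02,"ty": 0,"tz": -4.0,"wx": 0,"wy": 0,"wz": 0,"gripper": -1}
  ],
  "grip_force": 15
}}

```text
t: 19.92
tcp_pos: [0.6595, 0.0211, 0.2146]
tool_rot: [0.994, 0.113, -0.001, -0.0]
wrist_force: [-1.3, -0.1, -1.1]
finger_gap: 0.996
gripper_force: 0.0
```

```bash
python3 -c "
from h import *
lid(.038,(.66,.021),.033,'pics/w10.png')
lid(.073,(.7398,.039),.033)
delta(.4365,-.1747,.22,13)"
```

```text
tcp [0.6595 0.0211 0.2146] guess px [254. 166.]
px 254 166 xy [0.66  0.021] r 0.0300 sd 0.0008 (want 0.0330)
px 254 85 xy [0.7409 0.0392] r 0.0329 sd 0.0007 (want 0.0330)
px 255 2 xy [0.8128 0.0554] r 0.0333 sd 0.0004 (want 0.0330)
tcp [0.6593 0.0211 0.214 ] guess px [254.  85.]
px 254 85 xy [0.7396 0.039 ] r 0.0294 sd 0.0006 (want 0.0330)
px 254 166 xy [0.6676 0.0227] r 0.0265 sd 0.0008 (want 0.0330)
px 255 3 xy [0.8027 0.0532] r 0.0290 sd 0.0002 (want 0.0330)
t20.02 tx,ty,tz [-5.23  2.81 -0.11] w [-0.01  0.04  0.  ] yaw 13.0
```

Tin A sits at (0.660, 0.021), centred in the fish tray. Now tin B.

>>> {"name": "play_rows", "arguments": {
  "increments": [
    {"tx": -0.87,"ty": 0.47,"tz": -0.11,"wx": 0,"wy": 0,"wz": 0,"gripper": -1},
    {"tx": -1.74,"ty": 0.94,"tz": -0.11,"wx": 0,"wy": 0,"wz": 0,"gripper": -1},
    {"tx": -2.6,"ty": 1.4,"tz": -0.11,"wx": 0,"wy": 0,"wz": 0,"gripper": -1},
    {"tx": -3.5,"ty": 1.9,"tz": -0.11,"wx": 0,"wy": 0,"wz": 0,"gripper": -1},
    {"tx": -4.4,"ty": 2.35,"tz": -0.11,"wx": 0,"wy": 0,"wz": 0,"gripper": -1},
    {"tx": -5.23,"ty": 2.81,"tz": -0.11,"wx": 0,"wy": 0,"wz": 0,"gripper": -1},
    {"tx": -5.23,"ty": 2.81,"tz": -0.11,"wx": 0,"wy": 0,"wz": 0,"gripper": -1},
    {"tx": -5.23,"ty": 2.81,"tz": -0.11,"wx": 0,"wy": 0,"wz": 0,"gripper": -1},
    {"tx": -5.23,"ty": 2.81,"tz": -0.11,"wx": 0,"wy": 0,"wz": 0,"gripper": -1}
  ],
  "grip_force": 15
}}

```text
t: 21.15
tcp_pos: [0.4374, -0.1741, 0.2208]
tool_rot: [0.993, 0.114, -0.0, -0.0]
wrist_force: [0.6, -0.0, 0.6]
finger_gap: 1.001
gripper_force: 0.0
```

```bash
python3 -c "
from h import *
lid(.035,(.4365,-.1747),.033,'pics/w11.png')
delta(.4365,-.1747,.012,13)"
```

```text
tcp [ 0.4374 -0.1741  0.2208] guess px [254. 166.]
px 256 166 xy [ 0.4368 -0.1771] r 0.0300 sd 0.0008 (want 0.0330)
px 378 -2 xy [ 0.6231 -0.253 ] r 0.0202 sd 0.0043 (want 0.0330)
t21.20 tx,ty,tz [-0.02  0.01  4.18] w [-0.01  0.    0.02] yaw 13.1
```

>>> {"name": "play_rows", "arguments": {
  "increments": [
    {"tx": -0.03,"ty": 0.055,"tz": 1.2,"wx": 0,"wy": 0,"wz": 0,"gripper": -1},
    {"tx": -0.03,"ty": 0.055,"tz": 2.4,"wx": 0,"wy": 0,"wz": 0,"gripper": -1},
    {"tx": -0.03,"ty": 0.055,"tz": 3.3,"wx": 0,"wy": 0,"wz": 0,"gripper": -1},
    {"tx": -0.03,"ty": 0.055,"tz": 3.9,"wx": 0,"wy": 0,"wz": 0,"gripper": -1},
    {"tx": -0.03,"ty": 0.055,"tz": 4.19,"wx": 0,"wy": 0,"wz": 0,"gripper": -1},
    {"tx": -0.03,"ty": 0.055,"tz": 4.19,"wx": 0,"wy": 0,"wz": 0,"gripper": -1},
    {"tx": -0.03,"ty": 0.055,"tz": 4.19,"wx": 0,"wy": 0,"wz": 0,"gripper": 1},
    {"tx": -0.03,"ty": 0.055,"tz": 4.19,"wx": 0,"wy": 0,"wz": 0,"gripper": 1},
    {"tx": -0.03,"ty": 0.055,"tz": 4.19,"wx": 0,"wy": 0,"wz": 0,"gripper": 1},
    {"tx": -0.03,"ty": 0.055,"tz": 4.19,"wx": 0,"wy": 0,"wz": 0,"gripper": 1},
    {"tx": -0.03,"ty": 0.055,"tz": 4.19,"wx": 0,"wy": 0,"wz": 0,"gripper": 1}
  ],
  "grip_force": 15
}}

```text
t: 22.58
tcp_pos: [0.4363, -0.1779, 0.0123]
tool_rot: [0.994, 0.113, 0.001, 0.0]
wrist_force: [-0.1, 1.9, 6.5]
finger_gap: 0.744
gripper_force: 15.0
```

```bash
python3 -c "
from h import *
delta(.66,.021,.14,13)"
```

```text
t22.57 tx,ty,tz [ 5.26 -2.87 -2.55] w [ 0.01 -0.01  0.  ] yaw 13.0
```

>>> {"name": "play_rows", "arguments": {
  "increments": [
    {"tx": 0,"ty": 0,"tz": -0.8,"wx": 0,"wy": 0,"wz": 0,"gripper": 1},
    {"tx": 0,"ty": 0,"tz": -1.8,"wx": 0,"wy": 0,"wz": 0,"gripper": 1},
    {"tx": 0.5,"ty": -0.3,"tz": -2.55,"wx": 0,"wy": 0,"wz": 0,"gripper": 1},
    {"tx": 1.4,"ty": -0.8,"tz": -2.55,"wx": 0,"wy": 0,"wz": 0,"gripper": 1},
    {"tx": 2.3,"ty": -1.3,"tz": -2.55,"wx": 0,"wy": 0,"wz": 0,"gripper": 1},
    {"tx": 3.2,"ty": -1.8,"tz": -2.55,"wx": 0,"wy": 0,"wz": 0,"gripper": 1},
    {"tx": 4.1,"ty": -2.3,"tz": -2.55,"wx": 0,"wy": 0,"wz": 0,"gripper": 1},
    {"tx": 4.8,"ty": -2.65,"tz": -2.55,"wx": 0,"wy": 0,"wz": 0,"gripper": 1},
    {"tx": 5.26,"ty": -2.87,"tz": -2.55,"wx": 0,"wy": 0,"wz": 0,"gripper": 1},
    {"tx": 5.26,"ty": -2.87,"tz": -2.55,"wx": 0,"wy": 0,"wz": 0,"gripper": 1},
    {"tx": 5.26,"ty": -2.87,"tz": -2.55,"wx": 0,"wy": 0,"wz": 0,"gripper": 1},
    {"tx": 5.26,"ty": -2.87,"tz": -2.55,"wx": 0,"wy": 0,"wz": 0,"gripper": 1}
  ],
  "grip_force": 15
}}

```text
t: 24.08
tcp_pos: [0.6593, 0.0205, 0.1394]
tool_rot: [0.994, 0.113, -0.0, 0.0]
wrist_force: [0.1, -0.7, -0.7]
finger_gap: 0.745
gripper_force: 15.0
```

```bash
python3 -c "
from h import *
lid(.073,(.7398,.0391),.033,'pics/w12.png')
delta(.6603,.021,.0503,13)"
```

```text
tcp [0.6593 0.0205 0.1394] guess px [253.  80.]
px 253 80 xy [0.7398 0.0391] r 0.0292 sd 0.0008 (want 0.0330)
px 253 181 xy [0.6731 0.0237] r 0.0235 sd 0.0008 (want 0.0330)
px 260 -65 xy [0.8184 0.0533] r 0.0424 sd 0.0029 (want 0.0330)
px 253 258 xy [0.6122 0.0097] r 0.0498 sd 0.0009 (want 0.0330)
t24.12 tx,ty,tz [ 0.02 -0.01  1.78] w [ 0.    0.   -0.01] yaw 13.0
```

View pics/w12.png

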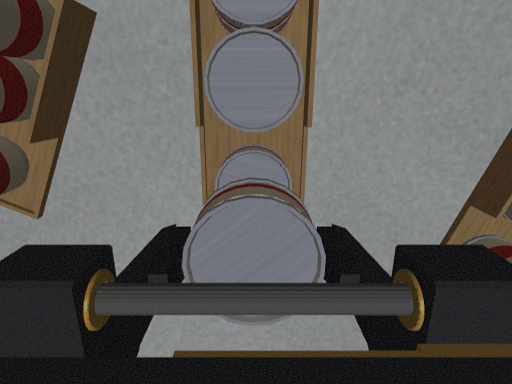

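The held tin B, the placed tin A (253,170) and the stock lid (253,80) are all in one line. I'll lower onto A.

>>> {"name": "play_rows", "arguments": {
  "increments": [
    {"tx": 0.0,"ty": -0.01,"tz": 0.7,"wx": 0,"wy": 0,"wz": 0,"gripper": 1},
    {"tx": 0.0,"ty": -0.01,"tz": 1.3,"wx": 0,"wy": 0,"wz": 0,"gripper": 1},
    {"tx": 0.0,"ty": -0.01,"tz": 1.65,"wx": 0,"wy": 0,"wz": 0,"gripper": 1},
    {"tx": 0.0,"ty": -0.01,"tz": 1.74,"wx": 0,"wy": 0,"wz": 0,"gripper": 1},
    {"tx": 0.0,"ty": -0.01,"tz": 1.74,"wx": 0,"wy": 0,"wz": 0,"gripper": 1},
    {"tx": 0.0,"ty": -0.01,"tz": 1.74,"wx": 0,"wy": 0,"wz": 0,"gripper": 1},
    {"tx": 0.0,"ty": -0.01,"tz": 1.74,"wx": 0,"wy": 0,"wz": 0,"gripper": 1}
  ],
  "grip_force": 15
}}

```text
t: 25.0
tcp_pos: [0.6601, 0.0217, 0.053]
tool_rot: [0.994, 0.113, 0.001, 0.0]
wrist_force: [-0.7, -0.1, -1.8]
finger_gap: 0.744
gripper_force: 15.0
```

>>> {"name": "play_rows", "arguments": {
  "increments": [
    {"tx": 0,"ty": 0.01,"tz": 0.04,"wx": 0,"wy": 0,"wz": 0,"gripper": 1},
    {"tx": 0,"ty": 0.01,"tz": 0.045,"wx": 0,"wy": 0,"wz": 0,"gripper": 1},
    {"tx": 0,"ty": 0.01,"tz": 0.045,"wx": 0,"wy": 0,"wz": 0,"gripper": 1}
  ],
  "grip_force": 15
}}

```text
t: 25.38
tcp_pos: [0.66, 0.0212, 0.0504]
tool_rot: [0.994, 0.113, 0.0, 0.0]
wrist_force: [-0.4, -0.2, 3.2]
finger_gap: 0.746
gripper_force: 15.0
```

Contact: the wrist force has gone from -1.8 to +3.2 N. Release and rise.

>>> {"name": "play_rows", "arguments": {
  "increments": [
    {"tx": 0,"ty": 0,"tz": 0,"wx": 0,"wy": 0,"wz": 0,"gripper": -1},
    {"tx": 0,"ty": 0,"tz": 0,"wx": 0,"wy": 0,"wz": 0,"gripper": -1},
    {"tx": 0,"ty": 0,"tz": 0,"wx": 0,"wy": 0,"wz": 0,"gripper": -1},
    {"tx": 0,"ty": 0,"tz": 0,"wx": 0,"wy": 0,"wz": 0,"gripper": -1},
    {"tx": 0,"ty": 0,"tz": 0,"wx": 0,"wy": 0,"wz": 0,"gripper": -1},
    {"tx": 0,"ty": 0,"tz": -0.5,"wx": 0,"wy": 0,"wz": 0,"gripper": -1},
    {"tx": 0,"ty": 0,"tz": -1.6,"wx": 0,"wy": 0,"wz": 0,"gripper": -1},
    {"tx": 0,"ty": 0,"tz": -2.8,"wx": 0,"wy": 0,"wz": 0,"gripper": -1},
    {"tx": 0,"ty": 0,"tz": -4.0,"wx": 0,"wy": 0,"wz": 0,"gripper": -1},
    {"tx": 0,"ty": 0,"tz": -4.0,"wx": 0,"wy": 0,"wz": 0,"gripper": -1},
    {"tx": 0,"ty": 0,"tz": -4.0,"wx": 0,"wy": 0,"wz": 0,"gripper": -1}
  ],
  "grip_force": 15
}}

```text
t: 26.75
tcp_pos: [0.6595, 0.0213, 0.2489]
tool_rot: [0.994, 0.113, -0.001, -0.0]
wrist_force: [0.2, 0.3, -0.7]
finger_gap: 1.0
gripper_force: 0.0
```

```bash
python3 - <<'E'
from h import *
lid(.073,(.66,.021),.033,'pics/w13.png')
cv2.imwrite("pics/scene1.png",get_image("scene")[:,:,::-1])
b=cv2.imread("pics/scene1.png")[90:330,100:400];b=cv2.resize(b,None,fx=2,fy=2,interpolation=cv2.INTER_CUBIC)
w=cv2.imread("pics/w13.png")[0:235,160:350];cv2.imwrite("pics/fin.png",np.hstack([b,cv2.copyMakeBorder(w,0,480-235,0,0,cv2.BORDER_CONSTANT)]))
E
```

```text
tcp [0.6595 0.0213 0.2489] guess px [254. 166.]
px 254 166 xy [0.6606 0.0215] r 0.0300 sd 0.0008 (want 0.0330)
px 254 87 xy [0.7395 0.0391] r 0.0293 sd 0.0006 (want 0.0330)
px 255 12 xy [0.8045 0.0537] r 0.0301 sd 0.0012 (want 0.0330)
px 9 88 xy [0.6824 0.2787] r 0.0234 sd 0.0017 (want 0.0330)
```

View pics/fin.png

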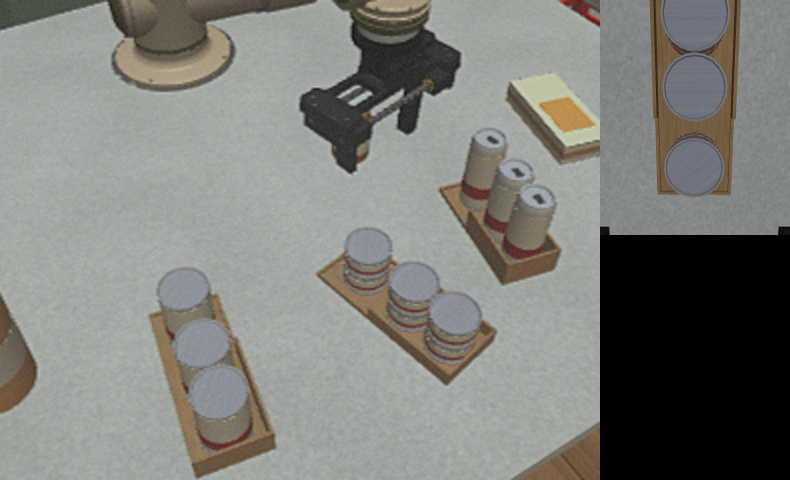

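The final picture shows the front places filled: soup can (185,300), stacked fish tins (367,260) level with their stock, and slim can (485,168), all upright. The robot is touching nothing, so I'll hand in.

```bash
python3 -c "
from workcell import *
print(close_job())"
```

```text
the job is handed in; nothing more can be done
None
```

All four cans are put away upright in their trays, the two fish tins stacked level with the stock behind, the jar, canister and carton left alone; I handed the job in at about 27 s of robot time.

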